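# Nudge a printing plate onto its register pins

## Task

The printing plate on the green register board is riding on top of its two locating pins. Using the fingertips against its edges, push it back to the fence and sideways along it until both holes drop over their pins and the plate lies flat on the board. Only nudge the plate, never pick it up or tip it, leave everything else where it stands, and finish with the hand clear of everything.

Things in the scene. Friction and masses are not known exactly. Their poses are not given: they have to be found in the camera images.
- board: Fixed green register board, 255 (x) by 440 (y) by 12 mm, flat on the table, turned up to 0.2 rad. Origin at table height; x points away from the robot to the fence, y left, z up. A dark steel fence 360 mm long, 18 mm high above the board, stands along y, its near face at x = +66 mm, with a white mark at y = 0. Two bystanders stand on the strip beyond it.
- board_seat (a point): Point on the board's top surface (12 mm above the table) above its origin: where the plate's origin lies when seated; axes as the board's. Seated, the plate's far edge is 1 mm clear of the fence; pushed flush to the fence, the holes are still near enough to find the pins.
- pin0 (a point): Foot, on the board's top surface, of the right-hand brass locating pin, at x = +25 mm, y = -60 mm of the board. The pin is 10 mm in diameter for its lower 4 mm, then tapers to 5 mm at its flat top, 8 mm above the board.
- pin1 (a point): Foot of the left-hand pin, alike, at x = +25 mm, y = +60 mm of the board.
- plate: Loose aluminium printing plate, 130 (x) by 200 (y) by 6 mm, 0.3 to 0.55 kg; red relief shapes 2 mm high on top and a short red line mid far edge. Origin: centre of the underside, axes as the board's when seated, its red line at the white mark. It starts tilted about 5 degrees on the pin tops, near edge on the board, 14 to 26 mm short of its seat, up to 38 mm to a side, turned up to 0.07 rad.
- hole0 (a point): Centre of the right-hand hole at the plate's underside, x = +25 mm, y = -60 mm of the plate; 13 mm diameter, right through; belongs over pin0.
- hole1 (a point): Centre of the left-hand hole, x = +25 mm, y = +60 mm of the plate; belongs over pin1.
- ink_jar: Bystander, leave alone: small red jar with black cap, 36 mm diameter, 42 mm high, on the strip of the board behind the fence. Origin at its underside.
- loupe: Bystander, leave alone: black and clear magnifier, 34 mm diameter, 38 mm high, on the strip of the board behind the fence. Origin at its underside.
- roller: Bystander, leave alone: ink roller: black rubber roll 50 mm in diameter and 130 mm long with a wooden handle, lying to the left. Origin at its underside.
- ink_tin: Bystander, leave alone: closed steel tin, 90 mm diameter, 75 mm high, to the right. Origin at its underside.
- ink_knife: Bystander, leave alone: flat ink knife, lying to the right.
- wash_bottle: Bystander, leave alone: white bottle with blue cap, 64 mm diameter, 170 mm high, to the left. Origin at its underside.
- furniture: Bystander, leave alone: loose wooden spacer stick 20 x 100 x 20 mm, to the left. Origin at its underside.
There are look-alikes about, which are no part of the job. What is meant by the plate is not purple, and is the larger of those in its own colour.

How it is judged:
At the end, for the whole second after the job is handed in: Both holes are over their own pins (within 3 mm sideways), the plate lies flat on the board (centre of its underside less than 2 mm above the board, tilt below 0.02 rad) and at rest (horizontal distance between hole0 and pin0 below 0.003 m and horizontal distance between hole1 and pin1 below 0.003 m and z of plate in the frame of board_seat below 0.002 m and angle between plate's own z axis and vertical below 0.02 rad and linear speed of plate below 0.01 m/s); the robot touches nothing.
It fails at once if the plate is lifted: its centre rises more than 14 mm above the board (z of plate in the frame of board_seat above 0.014 m).
It fails at once if the plate is tipped by more than 0.2 rad (angle between plate's own z axis and vertical above 0.2 rad).
It fails at once if a bystander is moved more than 20 mm (distance of any of ink_jar, loupe, roller, ink_tin, ink_knife, wash_bottle, furniture from where it was at the start of the episode above 0.02 m).
It also fails if it takes over 64 s, if anything falls off the work surface, if the arm or the gripper's body presses on something with over 40 N, if the wrist force passes 120 N, or if a joint passes its speed limit or range.

## Robot

A 7-joint arm with a two-finger parallel gripper is mounted at the origin on the work surface. World frame = base frame: x ahead of the robot, y to its left, z up, the work surface at z = 0. Lengths are in m, angles in rad, forces in N, time in s.
With the tool pointing down it reaches from about 0.375 to 0.925 m from the base axis. Payload 3.1 kg.
Tool frame: the origin (TCP) lies at the very end of the fingers, on their centre line; the grasp point (between the pads) lies r.tcp_to_grasp behind it (r.tcp_to_grasp is the distance from the TCP to the grasp point, in m); y points along the fingers, z is the direction in which the jaws open and shut, and the axes are right-handed (so a half turn about y gives the same grasp; the last joint's range is limited). The gripper opens to 85 mm and grips with 20 to 120 N. Pads are 22 mm wide; open, the fingers measure 114 mm over their backs; the gripper's body (76 mm by 85 mm) begins 54 mm behind the grasp point. The pads swing forward as they close: fully open they stand 13 mm farther back than shut.
Start: joints at [-1.282, 0.383, 0.044, 1.598, -0.018, 1.161, -0.05], TCP at [0.245, 0.602, 0.231] pointing down, gripper open.
Joint ranges: [-2.61, 2.61], [-0.41, 2.15], [-1.48, 1.57], [0, 2.5], [-1.57, 4.71], [0.05, 1.97], [-2.85, 2.85]. Speed limits (rad/s): [2.79, 2.79, 3.14, 3.14, 3.14, 3.14, 3.14].

## Interface

Orientations are given as a unit quaternion [w, x, y, z].
In Python, from bench import r gives the robot as it stands.
- The arm moves only by the shell command python3 -m inch 'ROWS' [FORCE]. ROWS is JSON, a list of rows, each an object of numbers: "tx", "ty", "tz": the shift along the tool's x, y, z in mm; "twist": the turn about the tool's y in rad; "grip": the closure in counts, from 0 (fully open) to 255 (shut). A call has 1 to 5 rows; each row shifts and turns the pose as measured when the row begins, along the tool's axes as they then stand; what a row does not reach is not made up. A row lasts 1/10 s, in which the tool goes at most 50 mm and 8.59 degrees, less where a joint would pass 70% of its speed; a pose out of reach is approached as far as the arm can. A call is refused whole if a number of a shift passes 50 or a number of a turn 0.15, either way. A call with a gripper value outside its range is refused whole. The fingers move at their own pace and stop on an object; FORCE is the grip in N (left out, the last holds). Time passes only in rows, so rows that do not move let the fingers close. It gives the time, the measured TCP pose, the force and the opening at its end, in the units of the state.
- r.observe(): the state, without advancing time (a new reading comes with each control period).
- r.read_camera(name): name is "scene" or "top" or "wrist"; returns (picture, depth): 384x512x3 uint8, red, green, blue; 384x512 float32, m along the optical axis (not along the pixel's ray), 0 where there is no reading.
- r.camera_info(name): a dict with "fovy" (degrees; the focal length in pixels is half the picture's height over the tangent of half this angle, whatever the lens; pixels are square), "cx", "cy" (the principal point, pixels), "rvec" (rotation vector, rad) and "tvec" (3), from world to camera coordinates, as OpenCV has them; the wrist camera has in their place "hand_eye" (4x4, takes a point from camera to tool coordinates, whose origin is the TCP and whose axes are the tool frame's). Camera axes: x right, y down, z forward; pixel columns grow to the right and rows downward; lengths in m; the calibration is good to about 2 mm. A picture is of the moment at which its call begins: read the wrist's pose just before it. camera_info takes no time and is no camera call.
- r.sign_off(): hands the job in, once; it reports no verdict.
Trained networks look in the newest picture that a camera, given by its name, has taken for a name from the list of things; names that differ only in an ending like _2 or _b are one class to them, and where a whole thing is asked for, a point or a joint stands for the part that bears it (a point fixed in the world has none). Each returns a list of dicts, best first, with "conf" (0 to 1); they miss things now and then, are a little off and sometimes report something else, mostly with a low value. They report only what shows in the picture. A call takes as long as a camera call. They do not tell look-alikes from the thing itself.
- r.look_for(camera, target): "location" ([x, y, z] in m, in the coordinates of the camera as it stood for that picture, good to about 4 mm: the middle of the surface that is visible of it).
- r.regions_of(camera, target): "mask" (384x512 bool, what is visible of it).
- r.tip_of(camera, target): "location" ([x, y, z] in m, in the coordinates of the camera as it stood for that picture, good to about 4 mm: a listed point, or the origin of a listed thing).
The state is a dict: "time_s": time; "joints": joint angles; "qd": joint speeds; "joint_efforts": joint torques, N m; "position": TCP position; "orientation": TCP orientation; "wrist_force": force on the tool from outside, world axes, zero at the start; "torque": the same for the moment, N m; "finger_gap": finger opening in m.
Only numpy, scipy, OpenCV 4.12 (cv2) and the standard library are available. Lean on these libraries where they do the work, as an engineer would, in place of code of your own. Each camera call takes 0.05 s, during which the arm holds its last target.

## Working session

There is one attempt and no reset: what is moved stays moved. The work goes in short steps, Python scripts to look and compute and a shell command to move; the robot and the scene stay as the last step left them, time stands still between calls to the robot, and variables do not carry over. Pictures are saved under pics/ and viewed, and the job is handed in when it is done.

```bash
ls; mkdir -p pics
cat > h.py <<'E'
import numpy as np, cv2
from scipy.spatial.transform import Rotation as R
from bench import r
def K(ci,shape=(384,512)):
    f=shape[0]/2/np.tan(np.radians(ci["fovy"])/2); return f,ci["cx"],ci["cy"]
def T_cam(name,st=None):
    ci=r.camera_info(name)
    if "hand_eye" in ci:
        st=st or r.observe(); T=np.eye(4); q=st["orientation"]
        T[:3,:3]=R.from_quat([q[1],q[2],q[3],q[0]]).as_matrix(); T[:3,3]=st["position"]
        return T@np.array(ci["hand_eye"])
    T=np.eye(4); T[:3,:3]=cv2.Rodrigues(np.array(ci["rvec"],float))[0]; T[:3,3]=np.ravel(ci["tvec"])
    return np.linalg.inv(T)
def unproj(name,T,u,v,d):
    f,cx,cy=K(r.camera_info(name)); u,v,d=map(lambda a:np.asarray(a,float),(u,v,d))
    P=np.stack([(u-cx)/f*d,(v-cy)/f*d,d],-1); return P@T[:3,:3].T+T[:3,3]
def onplane(name,T,u,v,z):
    f,cx,cy=K(r.camera_info(name)); u,v=np.asarray(u,float),np.asarray(v,float)
    d=np.stack([(u-cx)/f,(v-cy)/f,np.ones_like(u)],-1)@T[:3,:3].T
    s=(z-T[2,3])/d[...,2]; return T[:3,3]+d*s[...,None]
def proj(name,T,P):
    f,cx,cy=K(r.camera_info(name)); p=(np.asarray(P)-T[:3,3])@T[:3,:3]
    return np.stack([p[...,0]/p[...,2]*f+cx,p[...,1]/p[...,2]*f+cy],-1)
def save(n,im): cv2.imwrite('pics/'+n,im[:,:,::-1])
E
python3 - <<'E'
from h import *
s=r.observe(); print({k:np.round(v,3) for k,v in s.items()}, r.tcp_to_grasp)
q=s["orientation"]; print(R.from_quat([q[1],q[2],q[3],q[0]]).as_matrix().round(3))
for n in("scene","top"):
    im,d=r.read_camera(n); save(n+'0.png',im); np.save(n+'0.npy',d); print(n,r.camera_info(n)); print(T_cam(n).round(3))
print(r.camera_info("wrist"))
E
```

```text
pics
{'time_s': np.float64(0.0), 'joints': array([-1.282,  0.384,  0.044,  1.6  , -0.018,  1.161, -0.05 ]), 'qd': array([-0.001, -0.   ,  0.   ,  0.002,  0.   ,  0.002, -0.001]), 'joint_efforts': array([ 0.0000e+00, -4.3346e+01,  1.0250e+00, -2.4951e+01,  1.1000e-02,
        1.1000e-02, -0.0000e+00]), 'position': array([0.245, 0.601, 0.23 ]), 'orientation': array([-0.693,  0.695, -0.136,  0.136]), 'wrist_force': array([0.079, 0.396, 0.279]), 'torque': array([ 0.005, -0.003, -0.055]), 'finger_gap': np.float64(0.085)} 0.0187
[[ 0.926 -0.001  0.377]
 [-0.377 -0.002  0.926]
 [ 0.    -1.    -0.003]]
scene {'fovy': 44.246081468643936, 'cx': 253.8335864299578, 'cy': 190.63750492103514, 'rvec': array([ 2.5256303 ,  0.6990558 , -0.19883571]), 'tvec': array([-0.42482631, -0.19823602,  1.49471122])}
[[ 0.857  0.441 -0.267  0.85 ]
 [ 0.515 -0.739  0.434 -0.577]
 [-0.005 -0.51  -0.86   1.183]
 [ 0.     0.     0.     1.   ]]
top {'fovy': 43.038322770226756, 'cx': 252.8421143949724, 'cy': 190.79839948560752, 'rvec': array([ 2.13754434, -2.16713048,  0.16713263]), 'tvec': array([0.00866152, 0.49076902, 1.50123222])}
[[-0.015 -0.99   0.143  0.271]
 [-1.     0.013 -0.013  0.021]
 [ 0.011 -0.143 -0.99   1.556]
 [ 0.     0.     0.     1.   ]]
{'fovy': 60.385054638398614, 'cx': 252.76973256149856, 'cy': 197.00897604911222, 'hand_eye': array([[-8.83190331e-04,  9.47775168e-01,  3.18938004e-01,
        -8.11787612e-02],
       [-4.32554672e-04, -3.18938461e-01,  9.47775327e-01,
        -1.42455788e-01],
       [ 9.99999516e-01,  6.99107881e-04,  6.91647942e-04,
        -1.00452337e-03],
       [ 0.00000000e+00,  0.00000000e+00,  0.00000000e+00,
         1.00000000e+00]])}
```

View pics/scene0.png

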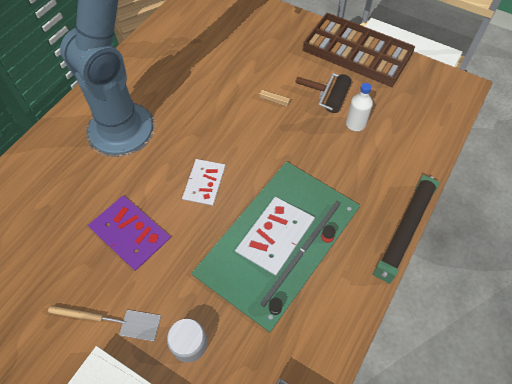

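View pics/top0.png

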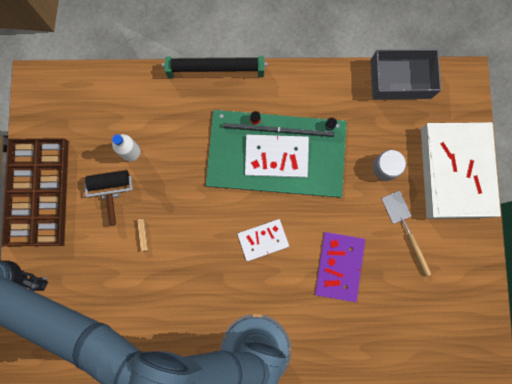

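The scene picture shows the white plate on the green board at about (275,236), with the fence beyond it. In the top picture the plate is at (277,157) and the fence runs from (222,127) to (333,135), with the jar at (255,117) and the loupe at (331,124). The smaller white plate and the purple one off the board are look-alikes.

```bash
cat > m.py <<'E'
from h import *
im=cv2.imread('pics/top0.png')[:,:,::-1]; T=T_cam("top"); d=np.load('top0.npy')
hsv=cv2.cvtColor(im,cv2.COLOR_RGB2HSV)
g=((hsv[...,0]>50)&(hsv[...,0]<90)&(hsv[...,1]>80)).astype(np.uint8); g[:, :190]=0; g[:,360:]=0; g[:100]=0; g[210:]=0
c=max(cv2.findContours(g,0,2)[0],key=cv2.contourArea)
h=cv2.convexHull(c)[:,0]; W=onplane("top",T,h[:,0],h[:,1],0.012)[:,:2]
rc=cv2.minAreaRect((W*1000).astype(np.float32)); print("board",rc)
w=((hsv[...,1]<40)&(hsv[...,2]>150)).astype(np.uint8); w[:136]=0;w[190:]=0;w[:,:230]=0;w[:,325:]=0
c=max(cv2.findContours(w,0,2)[0],key=cv2.contourArea); h=cv2.convexHull(c)[:,0]
W=onplane("top",T,h[:,0],h[:,1],0.022)[:,:2]; print("plate",cv2.minAreaRect((W*1000).astype(np.float32)))
big=cv2.resize(im[95:205,195:360],None,fx=4.8,fy=4.8,interpolation=cv2.INTER_CUBIC); save('topz.png',big)
print(onplane("top",T,[222,333,278],[127,135,130],0.03))
E
python3 m.py
```

```text
board ((617.5067138671875, -76.51296997070312), (437.0007629394531, 252.13975524902344), 84.44332122802734)
plate ((605.3009033203125, -76.66280364990234), (203.95655822753906, 131.47579956054688), 89.2757339477539)
[[ 0.70074244  0.09829308  0.03      ]
 [ 0.67004858 -0.25930777  0.03      ]
 [ 0.68869517 -0.08218617  0.03      ]]
```

Run:
```python
from h import *
r.read_camera("top")
T=T_cam("top")
for t in("plate","hole0","hole1","pin0","board_seat","board","ink_jar","loupe"):
    print(t,[(np.round(T[:3,:3]@x["location"]+T[:3,3],3),round(x["conf"],2)) for x in r.tip_of("top",t)[:3]])
```

```text
plate [(array([ 0.248, -0.266,  0.003]), 0.79), (array([ 0.614, -0.077,  0.015]), 0.74), (array([ 0.341, -0.029, -0.001]), 0.71)]
hole0 [(array([ 0.336, -0.073,  0.   ]), 0.91), (array([ 0.629, -0.136,  0.02 ]), 0.9), (array([ 0.306, -0.302,  0.003]), 0.89)]
hole1 [(array([ 0.336, -0.073,  0.   ]), 0.91), (array([ 0.629, -0.136,  0.02 ]), 0.9), (array([ 0.306, -0.302,  0.003]), 0.89)]
pin0 [(array([ 0.654, -0.02 ,  0.011]), 0.71), (array([ 0.641, -0.137,  0.014]), 0.67)]
board_seat []
board [(array([ 0.729, -0.011,  0.011]), 0.59)]
ink_jar [(array([ 0.732, -0.009,  0.012]), 0.59)]
loupe [(array([ 0.702, -0.254,  0.011]), 0.61)]
```

View pics/topz.png

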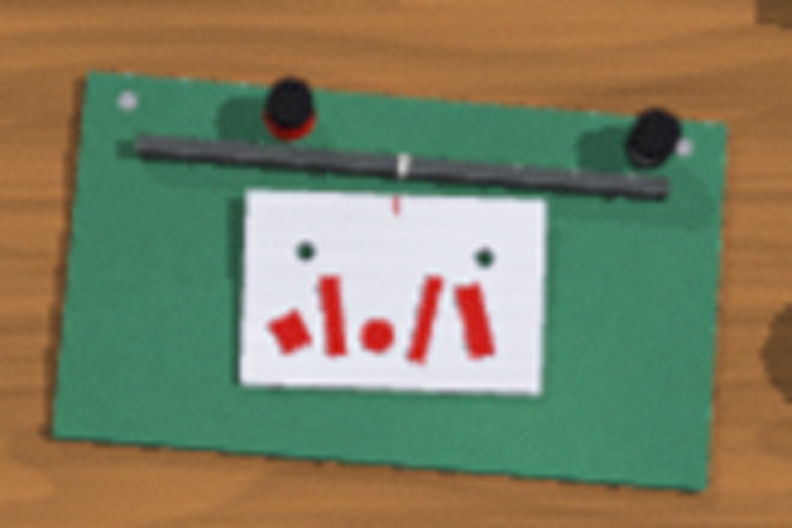

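```bash
python3 -m inch '[{"tx":35,"tz":-35},{"tx":35,"tz":-35},{"tx":35,"tz":-35},{"tx":35,"tz":-35},{"tx":35,"tz":-35}]'; python3 -m inch '[{"tx":35,"tz":-35},{"tx":35,"tz":-35},{"tx":35,"tz":-35},{"tx":35,"tz":-35},{"tx":35,"tz":-35}]'
```

```text
invalid input at $[0]: expected keys tx, ty, tz, twist, grip
invalid input at $[0]: expected keys tx, ty, tz, twist, grip
```

```bash
python3 -m inch '[{"tx":35,"ty":0,"tz":-35,"twist":0,"grip":0},{"tx":35,"ty":0,"tz":-35,"twist":0,"grip":0},{"tx":35,"ty":0,"tz":-35,"twist":0,"grip":0},{"tx":35,"ty":0,"tz":-35,"twist":0,"grip":0},{"tx":35,"ty":0,"tz":-35,"twist":0,"grip":0}]'
```

```text
time_s: 1.05
position: [0.338, 0.3781, 0.2299]
orientation: [0.698, -0.693, 0.131, -0.128]
wrist_force: [0.9, 0.2, -0.3]
finger_gap: 0.0854
```

```bash
python3 -m inch '[{"tx":35,"ty":0,"tz":-35,"twist":0,"grip":0},{"tx":35,"ty":0,"tz":-35,"twist":0,"grip":0},{"tx":35,"ty":0,"tz":-35,"twist":0,"grip":0},{"tx":35,"ty":0,"tz":-35,"twist":-0.1,"grip":0},{"tx":35,"ty":0,"tz":-35,"twist":-0.1,"grip":0}]'
```

```text
time_s: 1.55
position: [0.4427, 0.1512, 0.23]
orientation: [0.709, -0.7, 0.056, -0.057]
wrist_force: [0.7, 0.5, 0.7]
finger_gap: 0.0852
```

```bash
python3 -m inch '[{"tx":22,"ty":0,"tz":-41,"twist":0,"grip":0},{"tx":22,"ty":0,"tz":-41,"twist":0,"grip":0},{"tx":22,"ty":0,"tz":-41,"twist":0,"grip":0},{"tx":22,"ty":0,"tz":-41,"twist":-0.04,"grip":60},{"tx":15,"ty":0,"tz":-38,"twist":-0.03,"grip":60}]'; python3 -m inch '[{"tx":0,"ty":0,"tz":0,"twist":0,"grip":60}]';  python3 - <<'E'
from h import *
s=r.observe(); im,d=r.read_camera("wrist"); np.save('w1.npy',d); save('w1.png',im); np.save('Tw1.npy',T_cam("wrist",s)); print(s["position"],s["finger_gap"])
E
```

```text
time_s: 2.05
position: [0.5183, -0.074, 0.2305]
orientation: [0.712, -0.701, 0.027, -0.035]
wrist_force: [0.3, 0.2, -0.4]
finger_gap: 0.0653
time_s: 2.15
position: [0.5189, -0.0822, 0.2315]
orientation: [0.711, -0.702, 0.03, -0.039]
wrist_force: [-0.6, -0.0, 0.2]
finger_gap: 0.0655
[ 0.51889338 -0.08217615  0.23147714] 0.06551230254698708
```

View pics/w1.png

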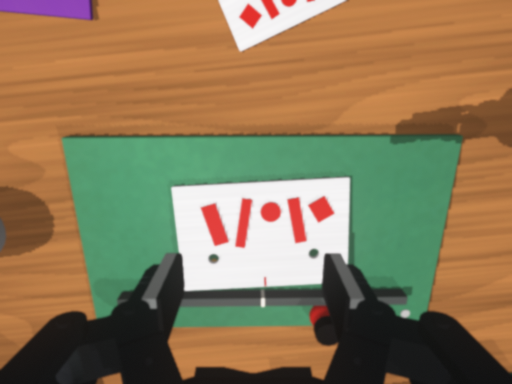

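The wrist picture shows far as down and +y as right. The plate's near edge runs from (172,187) to (350,178), with its holes at (213,258) and (313,253). Its red line is at (265,282) and the fence mark at (264,298).

```bash
cat > mw.py <<'E'
from h import *
import sys
n=sys.argv[1]
im=cv2.imread(f'pics/{n}.png')[:,:,::-1]; T=np.load(f'T{n}.npy'); d=np.load(f'{n}.npy')
hsv=cv2.cvtColor(im,cv2.COLOR_RGB2HSV); H,S,V=[hsv[...,i].astype(int) for i in range(3)]
YY,XX=np.mgrid[:384,:512]
P=unproj("wrist",T,XX,YY,d); ok=d>0
g=(H>50)&(H<90)&(S>80)&ok&(P[...,2]<.05)
lab,st=cv2.connectedComponentsWithStats(g.astype(np.uint8))[1:3]; k=1+np.argmax(st[1:,4]); g=lab==k
gi=cv2.erode(g.astype(np.uint8),np.ones((5,5)))>0
print("board z",np.percentile(P[gi][:,2],[5,50,95]).round(4))
c=max(cv2.findContours(g.astype(np.uint8),0,1)[0],key=cv2.contourArea)[:,0]
W=onplane("wrist",T,c[:,0],c[:,1],.012)[:,:2]
# rough origin/yaw then side fits
def linefit(p):
    vx,vy,x0,y0=cv2.fitLine(p.astype(np.float32),cv2.DIST_HUBER,0,.001,.001).ravel(); return np.array([vx,vy]),np.array([x0,y0])
Hh=cv2.convexHull((W*1000).astype(np.float32))[:,0]/1000
yaw=float(sys.argv[2]) if len(sys.argv)>2 else -.09
c0=np.array([.6175,-.0765])
for it in range(3):
    ex=np.array([np.cos(yaw),np.sin(yaw)]); ey=np.array([-ex[1],ex[0]])
    L=np.stack([(W-c0)@ex,(W-c0)@ey],1)
    near=W[(abs(L[:,0]+.1275)<.02)&(abs(L[:,1])<.19)]
    if len(near)>30:
        v,p=linefit(near); v*=np.sign(v[1]); yaw=np.arctan2(-v[0],v[1]); xn=(p-c0)@np.array([np.cos(yaw),np.sin(yaw)])
    sides=[]
    for s in(-1,1):
        q=W[(abs(L[:,1]-s*.22)<.02)&(abs(L[:,0])<.1)]
        if len(q)>20: v2,p2=linefit(q); sides.append((s,len(q),p2,np.arctan2(v2[1]*np.sign(v2[0]),abs(v2[0]))))
    ex=np.array([np.cos(yaw),np.sin(yaw)]); ey=np.array([-ex[1],ex[0]])
    dx=xn+.1275; dy=np.mean([(p2-c0)@ey-s*.22 for s,_,p2,_ in sides]) if sides else 0
    c0=c0+ex*dx+ey*dy
print("board c",c0.round(4),"yaw",yaw.round(4),"side yaws",[(a[0],a[1],round(float(a[3]),3), round(float((a[2]-c0)@ey),4)) for a in sides], len(near))
f=(V<110)&(S<90)&ok; L=np.stack([(P[...,:2]-c0)@ex,(P[...,:2]-c0)@ey],-1)
f&=(abs(P[...,2]-.03)<.006)&(abs(L[...,0]-.075)<.02)&(abs(L[...,1])<.19)
if f.sum()>50:
    print("fence n",f.sum(),"x 2/50/98%",np.percentile(L[f][:,0],[2,50,98]).round(4),"y",np.percentile(L[f][:,1],[1,99]).round(4),"z",np.median(P[f][:,2]).round(4))
# plate
w=(S<60)&(V>140)&ok&(abs(L[...,0])<.12)&(abs(L[...,1])<.17)
lab,st=cv2.connectedComponentsWithStats(w.astype(np.uint8))[1:3]; k=1+np.argmax(st[1:,4]); w=lab==k
wi=cv2.erode(w.astype(np.uint8),np.ones((5,5)))>0
A=np.c_[P[wi][:,:2],np.ones(wi.sum())]; z=P[wi][:,2]
co=np.linalg.lstsq(A,z,rcond=None)[0]; res=z-A@co; m=abs(res)<.003; co=np.linalg.lstsq(A[m],z[m],rcond=None)[0]
nrm=np.array([-co[0],-co[1],1]); nrm/=np.linalg.norm(nrm)
print("plate tilt",np.arccos(nrm[2]).round(4),"slope along ex,ey",np.dot(co[:2],ex).round(4),np.dot(co[:2],ey).round(4),"std",res[m].std().round(4))
fl,cx,cy=K(r.camera_info("wrist"))
def onpl(u,v):
    u=np.asarray(u,float);v=np.asarray(v,float)
    D=np.stack([(u-cx)/fl,(v-cy)/fl,np.ones_like(u)],-1)@T[:3,:3].T
    # z = co0 x+co1 y+co2
    nn=np.array([-co[0],-co[1],1]); s=(co[2]-T[:3,3]@nn)/(D@nn); return T[:3,3]+D*s[:,None]
c=cv2.convexHull(max(cv2.findContours(w.astype(np.uint8),0,1)[0],key=cv2.contourArea))[:,0]
Wp=onpl(c[:,0],c[:,1]); 
# in-plane coords
e1=np.array([ex[0],ex[1],co[:2]@ex]); e1/=np.linalg.norm(e1); e2=np.cross(nrm,e1)
Q=np.stack([Wp@e1,Wp@e2],1); (qx,qy),(a,b),an=cv2.minAreaRect((Q*1000).astype(np.float32))
print("plate rect size",round(a,1),round(b,1),"ang",round(an,2))
cen=onpl([0],[0])[0]; cen=e1*(qx/1000)+e2*(qy/1000)+nrm*(cen@nrm)
under=cen-nrm*.006
print("plate under-centre rel board x,y",((under[:2]-c0)@ex).round(4),((under[:2]-c0)@ey).round(4),"z above board",round(under[2]-.012,4))
# edges through contour fits: 
def rot(an): an=np.radians(an); an=(an+np.pi/4)%(np.pi/2)-np.pi/4; return an
print("plate yaw rel board",round(rot(an),4))
# holes & corners
box=cv2.boxPoints(((qx,qy),(a,b),an))/1000
for q in box:
    X=e1*q[0]+e2*q[1]+nrm*(cen@nrm); print(" corner board",((X[:2]-c0)@ex).round(4),((X[:2]-c0)@ey).round(4),X[2].round(4),"px",proj("wrist",T,X).round(0))
# seat holes
hol=cv2.morphologyEx(w.astype(np.uint8),cv2.MORPH_CLOSE,np.ones((25,25)))>0
hm=(hol&(V<130)&(S>20)&~((H<12)|(H>168))).astype(np.uint8)
n_,lab,st,ct=cv2.connectedComponentsWithStats(hm)
for i in range(1,n_):
    if 25<st[i,4]<300:
        X=onpl([ct[i,0]],[ct[i,1]])[0]; print(" hole px",ct[i].round(1),st[i,4],"board",((X[:2]-c0)@ex).round(4),((X[:2]-c0)@ey).round(4))
rl=((H<8)|(H>172))&(S>120)&hol
n_,lab,st,ct=cv2.connectedComponentsWithStats(rl.astype(np.uint8))
E
python3 mw.py w1
```

```text
board z [0.011  0.0123 0.0135]
board c [ 0.6206 -0.0784] yaw -0.0955 side yaws [(-1, 149, -0.093, -0.2173), (1, 148, -0.095, 0.2173)] 349
fence n 1657 x 2/50/98% [0.0678 0.0708 0.0781] y [-0.1769  0.1762] z 0.0301
plate tilt 0.0771 slope along ex,ey 0.0773 0.0014 std 0.0007
plate rect size 133.4 202.4 ang 2.83
plate under-centre rel board x,y -0.0124 -0.0004 z above board 0.0053
plate yaw rel board 0.0494
 corner board -0.0843 0.0974 0.0179 px [350. 176.]
 corner board -0.0743 -0.1048 0.0184 px [170. 185.]
 corner board 0.0586 -0.0982 0.0287 px [183. 291.]
 corner board 0.0486 0.1039 0.0282 px [348. 283.]
 hole px [313.3 252.4] 41 board 0.0083 0.06
 hole px [213.3 257.8] 44 board 0.0142 -0.059
```

Run:
```python
from h import *
d=np.load('w1.npy'); ci=r.camera_info("wrist"); f,cx,cy=K(ci); HE=np.array(ci["hand_eye"])
Y,X=np.mgrid[:384,:512]
P=np.stack([(X-cx)/f*d,(Y-cy)/f*d,d],-1)@HE[:3,:3].T+HE[:3,3]
m=(d>0)&(d<.2)&(P[...,1]>-.03)
p=P[m]; print(m.sum(), d[d>0].min())
for s in(-1,1):
    q=p[np.sign(p[:,2])==s]
    if len(q): 
        print(s,"tool y max",np.percentile(q[:,1],[50,90,99,100]).round(4))
        t=q[q[:,1]>q[:,1].max()-.006]; print(" tip x",t[:,0].min().round(4),t[:,0].max().round(4),"z",t[:,2].min().round(4),t[:,2].max().round(4))
```

```text
2408 0.073896825
-1 tool y max [-0.0209 -0.0118 -0.0076 -0.0051]
 tip x -0.0103 0.0107 z -0.0398 -0.0335
1 tool y max [-0.0208 -0.0118 -0.0073 -0.0063]
 tip x -0.0108 0.0114 z 0.0312 0.038
```

```bash
cat > go.py <<'E'
from h import *
import sys
C0=np.array([.6226,-.0786]); YAW=-.0955
def bd(s):
    q=s["orientation"]; M=R.from_quat([q[1],q[2],q[3],q[0]]).as_matrix()
    e=np.array([np.cos(YAW),np.sin(YAW)]); y=np.array([-e[1],e[0]]); p=np.array(s["position"])
    ty=np.arctan2(M[1,0],M[0,0]); return (p[:2]-C0)@e,(p[:2]-C0)@y,p[2],ty-YAW,M
if __name__=="__main__":
    s=r.observe(); b=bd(s); print("board x y z mm",np.round(np.array(b[:3])*1000,1),"yaw err",round(b[3],4),"F",np.round(s["wrist_force"],1),"tool down",b[4][:,1].round(3),"gap",round(float(s["finger_gap"]),4), "t",s["time_s"])
E
python3 go.py
```

```text
board x y z mm [-103.5  -10.2  231.2] yaw err -0.0001 F [ 0.4  0.8 -0.2] tool down [ 0.013  0.014 -1.   ] gap 0.0655 t 2.2
```

```bash
python3 -m inch '[{"tx":-4,"ty":45,"tz":4,"twist":0,"grip":60},{"tx":-4,"ty":45,"tz":3,"twist":0,"grip":60},{"tx":-2,"ty":45,"tz":0,"twist":0,"grip":60},{"tx":0,"ty":40,"tz":0,"twist":0,"grip":60},{"tx":0,"ty":0,"tz":0,"twist":0,"grip":60}]'; python3 go.py
```

```text
time_s: 2.7
position: [0.517, -0.0592, 0.0547]
orientation: [0.714, -0.698, 0.023, -0.039]
wrist_force: [-1.2, 1.0, -0.1]
finger_gap: 0.0655
board x y z mm [-107.     9.2   54.7] yaw err 0.007 F [-1.2  1.  -0.1] tool down [ 0.023  0.022 -1.   ] gap 0.0655 t 2.7
```

```bash
python3 -m inch '[{"tx":-3,"ty":12,"tz":-5,"twist":0,"grip":60},{"tx":-2,"ty":12,"tz":-5,"twist":0,"grip":60},{"tx":-1,"ty":10,"tz":-1,"twist":0,"grip":60},{"tx":0,"ty":0,"tz":0,"twist":0,"grip":60}]'; python3 go.py
python3 - <<'E'
from h import *
s=r.observe(); im,d=r.read_camera("wrist"); np.save('w2.npy',d); save('w2.png',im); T=T_cam("wrist",s); np.save('Tw2.npy',T)
Y,X=np.mgrid[:384,:512]
P=unproj("wrist",T,X,Y,d); m=(d>0)&(d<.2)&(P[...,2]<.06)&(Y>150)&(im.max(2)<110)
for a,b in((0,256),(256,512)):
    k=m.copy(); k[:,:a]=0;k[:,b:]=0; print(k.sum(),np.percentile(P[k][:,2],[0,1,5,20]).round(4))
E
```

```text
time_s: 3.1
position: [0.5146, -0.067, 0.0227]
orientation: [0.715, -0.697, 0.019, -0.04]
wrist_force: [0.2, 0.0, -0.7]
finger_gap: 0.0655
board x y z mm [-108.7    1.3   22.7] yaw err 0.0107 F [ 0.2  0.  -0.7] tool down [ 0.031  0.024 -0.999] gap 0.0655 t 3.1
6597 [-0.0017 -0.0005  0.0018  0.0072]
18331 [-0.0021 -0.0008 -0.0001  0.0093]
```

View pics/w2.png

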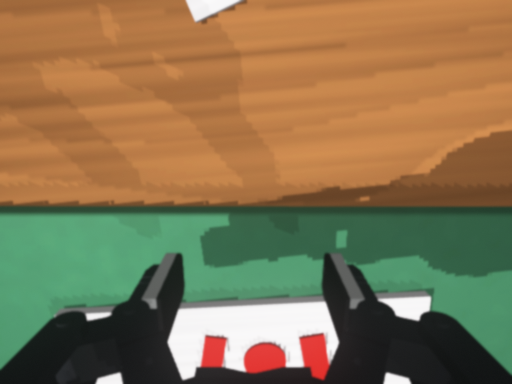

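```bash
python3 -m inch '[{"tx":0,"ty":6,"tz":0,"twist":0.01,"grip":60},{"tx":0,"ty":4,"tz":0,"twist":0,"grip":60},{"tx":0,"ty":0,"tz":0,"twist":0,"grip":60}]'; python3 go.py; python3 -m inch '[{"tx":0,"ty":2,"tz":0,"twist":0,"grip":60},{"tx":0,"ty":0,"tz":0,"twist":0,"grip":60}]'; python3 go.py
```

```text
time_s: 3.45
position: [0.5185, -0.0673, 0.0151]
orientation: [0.715, -0.697, 0.021, -0.047]
wrist_force: [-0.1, -0.2, -1.3]
finger_gap: 0.0656
board x y z mm [-104.7    1.3   15.1] yaw err -0.0012 F [-0.1 -0.2 -1.3] tool down [ 0.038  0.024 -0.999] gap 0.0656 t 3.45
time_s: 3.65
position: [0.519, -0.0672, 0.0133]
orientation: [0.715, -0.697, 0.021, -0.047]
wrist_force: [0.6, 0.1, -1.0]
finger_gap: 0.0653
board x y z mm [-104.2    1.5   13.3] yaw err -0.001 F [ 0.6  0.1 -1. ] tool down [ 0.039  0.024 -0.999] gap 0.0653 t 3.65
```

```bash
python3 -m inch '[{"tx":-2,"ty":2,"tz":0,"twist":0,"grip":60},{"tx":0,"ty":1,"tz":0,"twist":0,"grip":60},{"tx":0,"ty":0,"tz":0,"twist":0,"grip":60}]'; python3 go.py;python3 -m inch '[{"tx":-2,"ty":1.5,"tz":0,"twist":0,"grip":60},{"tx":0,"ty":0,"tz":0,"twist":0,"grip":60}]'; python3 go.py
python3 - <<'E'
from h import *
im,d=r.read_camera("scene"); save('s2.png',cv2.resize(im[150:340,170:380],None,fx=3.5,fy=3.1,interpolation=cv2.INTER_CUBIC))
E
```

```text
time_s: 3.95
position: [0.5172, -0.0668, 0.0101]
orientation: [0.715, -0.697, 0.02, -0.047]
wrist_force: [0.5, -0.1, 0.3]
finger_gap: 0.0651
board x y z mm [-106.1    1.7   10.1] yaw err -0.0008 F [ 0.5 -0.1  0.3] tool down [ 0.039  0.024 -0.999] gap 0.0651 t 3.95
time_s: 4.15
position: [0.5149, -0.0665, 0.0084]
orientation: [0.715, -0.697, 0.021, -0.047]
wrist_force: [-0.8, -0.7, -0.4]
finger_gap: 0.0651
board x y z mm [-108.4    1.7    8.4] yaw err -0.0009 F [-0.8 -0.7 -0.4] tool down [ 0.039  0.025 -0.999] gap 0.0651 t 4.15
```

View pics/s2.png

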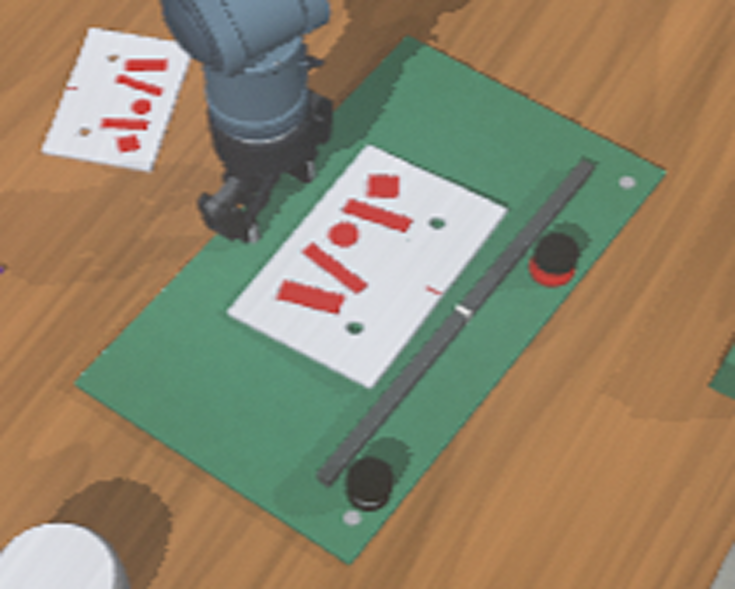

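```bash
python3 -m inch '[{"tx":4,"ty":0.8,"tz":0,"twist":0,"grip":60},{"tx":4,"ty":0.3,"tz":0,"twist":0,"grip":60},{"tx":2,"ty":0,"tz":0,"twist":0,"grip":60},{"tx":0,"ty":0,"tz":0,"twist":0,"grip":60}]'; python3 go.py
```

```text
time_s: 4.6
position: [0.5268, -0.0676, 0.008]
orientation: [0.715, -0.697, 0.02, -0.048]
wrist_force: [-0.2, -0.4, 1.1]
finger_gap: 0.0654
board x y z mm [-96.4   1.8   8. ] yaw err -0.0008 F [-0.2 -0.4  1.1] tool down [ 0.04   0.024 -0.999] gap 0.0654 t 4.6
```

```bash
python3 -m inch '[{"tx":2,"ty":0.3,"tz":0,"twist":0,"grip":60},{"tx":2,"ty":0.1,"tz":0,"twist":0,"grip":60},{"tx":0,"ty":0,"tz":0,"twist":0,"grip":60}]'; python3 go.py;  python3 -m inch '[{"tx":2,"ty":0.3,"tz":0,"twist":0,"grip":60},{"tx":2,"ty":0.1,"tz":0,"twist":0,"grip":60},{"tx":2,"ty":0,"tz":0,"twist":0,"grip":60}]'; python3 go.py
```

```text
time_s: 4.9
position: [0.5311, -0.0681, 0.0076]
orientation: [0.715, -0.697, 0.02, -0.047]
wrist_force: [0.1, 0.2, 0.9]
finger_gap: 0.0651
board x y z mm [-92.1   1.8   7.6] yaw err -0.0006 F [0.1 0.2 0.9] tool down [ 0.04   0.024 -0.999] gap 0.0651 t 4.9
time_s: 5.2
position: [0.5316, -0.0681, 0.007]
orientation: [0.716, -0.696, 0.024, -0.043]
wrist_force: [-4.0, 1.1, 7.0]
finger_gap: 0.0652
board x y z mm [-91.6   1.8   7. ] yaw err 0.0008 F [-4.   1.1  7. ] tool down [ 0.028  0.028 -0.999] gap 0.0652 t 5.2
```

```bash
python3 -m inch '[{"tx":0,"ty":-1,"tz":0,"twist":0,"grip":60},{"tx":3,"ty":0,"tz":0,"twist":0,"grip":60}]'; python3 go.py;python3 -m inch '[{"tx":4,"ty":0,"tz":0,"twist":0,"grip":60},{"tx":4,"ty":0,"tz":0,"twist":0,"grip":60}]'; python3 go.py
```

```text
time_s: 5.4
position: [0.533, -0.0683, 0.0079]
orientation: [0.717, -0.696, 0.025, -0.042]
wrist_force: [-2.7, 1.6, 2.3]
finger_gap: 0.0653
board x y z mm [-90.2   1.7   7.9] yaw err 0.0007 F [-2.7  1.6  2.3] tool down [ 0.025  0.029 -0.999] gap 0.0653 t 5.4
time_s: 5.6
position: [0.5386, -0.0681, 0.0075]
orientation: [0.717, -0.695, 0.027, -0.039]
wrist_force: [-4.5, 0.8, 5.6]
finger_gap: 0.0654
board x y z mm [-84.6   2.4   7.5] yaw err 0.002 F [-4.5  0.8  5.6] tool down [ 0.019  0.031 -0.999] gap 0.0654 t 5.6
```

```bash
cat > snap.py <<'E'
from h import *
import sys
n=sys.argv[1]
a,d=r.read_camera("scene"); b,e=r.read_camera("top")
A=cv2.resize(a[150:340,170:380],(630,570),interpolation=cv2.INTER_CUBIC)
save(n+'s.png',A); save(n+'t.png',cv2.resize(b[105:205,195:355],(800,500),interpolation=cv2.INTER_CUBIC))
E
python3 snap.py p3
```

```text
(no output)
```

View pics/p3s.png

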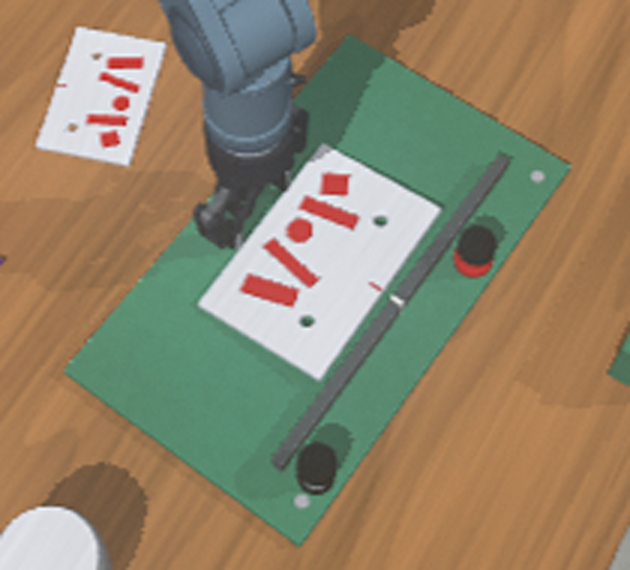

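View pics/p3t.png

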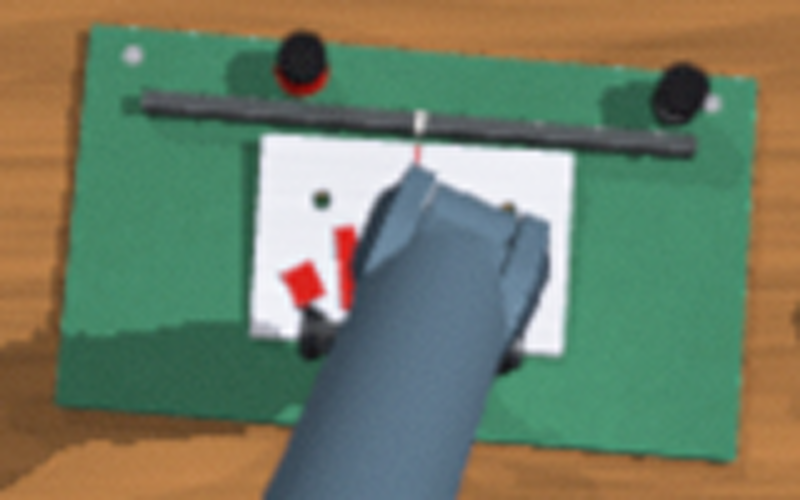

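The plate has advanced towards the fence and is nearly parallel to it, with the red line at (417,153) next to the white mark at (420,122). I'll keep pushing.

```bash
python3 -m inch '[{"tx":4,"ty":-0.5,"tz":0,"twist":0,"grip":60},{"tx":3,"ty":0,"tz":0,"twist":0,"grip":60}]'; python3 go.py;python3 -m inch '[{"tx":3,"ty":0,"tz":0,"twist":0,"grip":60},{"tx":3,"ty":0,"tz":0,"twist":0,"grip":60}]'; python3 go.py; python3 snap.py p4
python3 - <<'E'
from h import *
s=r.observe(); im,d=r.read_camera("wrist"); save('w4.png',im)
E
```

```text
time_s: 5.9
position: [0.5456, -0.0685, 0.0077]
orientation: [0.717, -0.695, 0.027, -0.039]
wrist_force: [-0.2, -0.4, 1.1]
finger_gap: 0.0655
board x y z mm [-77.6   2.7   7.7] yaw err 0.0016 F [-0.2 -0.4  1.1] tool down [ 0.018  0.031 -0.999] gap 0.0655 t 5.9
time_s: 6.1
position: [0.5477, -0.0687, 0.0069]
orientation: [0.718, -0.694, 0.031, -0.036]
wrist_force: [-11.6, 1.7, 14.4]
finger_gap: 0.0651
board x y z mm [-75.5   2.8   6.9] yaw err 0.0008 F [-11.6   1.7  14.4] tool down [ 0.009  0.033 -0.999] gap 0.0651 t 6.1
```

View pics/p4s.png

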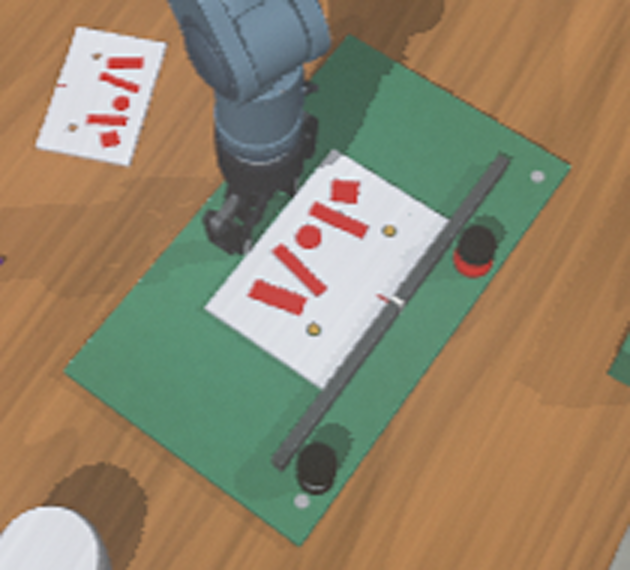

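View pics/p4t.png

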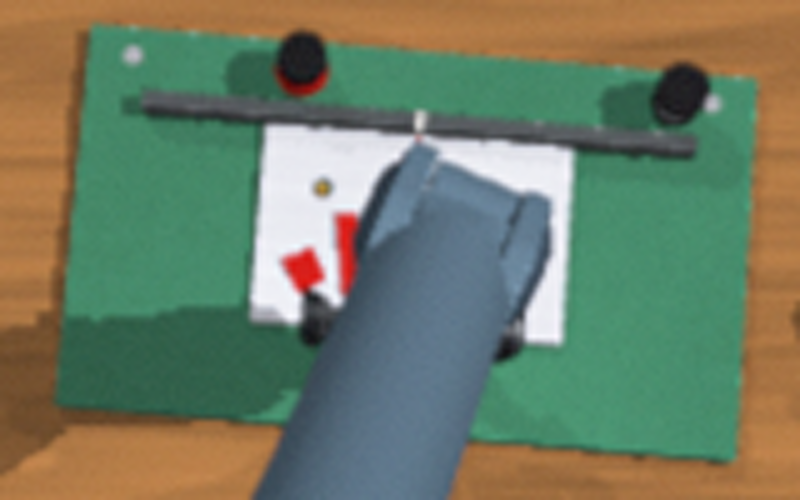

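Brass now shows in both holes, at (313,329) and (389,231), and the far edge is at the fence. I'll back straight off, then up, and measure.

```bash
python3 -m inch '[{"tx":-4,"ty":-1,"tz":0,"twist":0,"grip":60},{"tx":-14,"ty":0,"tz":0,"twist":0,"grip":60},{"tx":-14,"ty":0,"tz":0,"twist":0,"grip":60},{"tx":0,"ty":-40,"tz":0,"twist":0,"grip":60},{"tx":0,"ty":-45,"tz":0,"twist":0,"grip":60}]'; python3 -m inch '[{"tx":0,"ty":-40,"tz":-2,"twist":0,"grip":60},{"tx":0,"ty":-40,"tz":-2,"twist":0,"grip":60},{"tx":0,"ty":0,"tz":0,"twist":0,"grip":60},{"tx":0,"ty":0,"tz":0,"twist":0,"grip":60}]'; python3 go.py;  python3 - <<'E'
from h import *
s=r.observe(); im,d=r.read_camera("wrist"); np.save('w5.npy',d); save('w5.png',im); np.save('Tw5.npy',T_cam("wrist",s))
E
python3 mw.py w5
```

```text
time_s: 6.75
position: [0.5138, -0.069, 0.0896]
orientation: [0.716, -0.696, 0.031, -0.037]
wrist_force: [0.6, 0.2, 1.4]
finger_gap: 0.0653
time_s: 7.15
position: [0.5189, -0.0768, 0.1792]
orientation: [0.717, -0.696, 0.024, -0.045]
wrist_force: [-0.7, -0.3, -0.7]
finger_gap: 0.0653
board x y z mm [-103.4   -8.1  179.2] yaw err -0.0032 F [-0.7 -0.3 -0.7] tool down [ 0.031  0.028 -0.999] gap 0.0653 t 7.15
board z [0.0111 0.0122 0.0133]
board c [ 0.6203 -0.0791] yaw -0.0956 side yaws [(-1, 155, -0.093, -0.2175), (1, 159, -0.096, 0.2175)] 406
fence n 1827 x 2/50/98% [0.0678 0.0711 0.0791] y [-0.0908  0.0835] z 0.03
plate tilt 0.0015 slope along ex,ey 0.0015 -0.0002 std 0.0007
plate rect size 132.3 202.4 ang 0.14
plate under-centre rel board x,y 0.0025 -0.001 z above board 0.0003
plate yaw rel board 0.0025
 corner board -0.0639 0.1 0.0182 px [357. 207.]
 corner board -0.0634 -0.1024 0.0182 px [152. 210.]
 corner board 0.0689 -0.102 0.0184 px [165. 320.]
 corner board 0.0684 0.1004 0.0184 px [345. 315.]
```

View pics/w5.png

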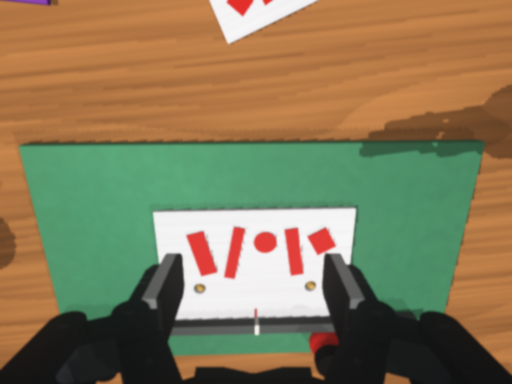

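Tilt is 0.0015 rad and height is 0.3 mm. The pins show in both holes, at (200,288) and (310,286), and the hand is clear.

```bash
python3 -c "
from bench import r
print(r.sign_off(), r.observe()['time_s'])"
```

```text
the job is handed in; nothing more can be done
the job is handed in; nothing more can be done
```

The plate is seated on both pins, and I handed the job in at about 7.2 s. I pushed its near edge with both fingertips, which squared it up and moved it about 17 mm to the fence. It then dropped over the pins without needing a sideways push, and I backed straight off and raised the hand.

**Last wrist-camera check:**
- **Flatness:** tilt was 0.0015 rad and the underside about 0.3 mm above the board.
- **Alignment:** the plate was turned 0.0025 rad from the board and sat about 1 mm off centre sideways. Brass showed in both holes.
- **Hand:** it was about 180 mm above the table, and the wrist force was only noise.
- **Bystanders:** I touched none of them. I did not measure their positions again at the end.

**Checks that disagreed or failed:**
- My raw board fit was about 2 mm off in x. It put the fence face at 67.8 mm instead of 66 mm, and the plate's x at +2.5 mm. After correcting against the fence, the plate's x is about +0.5 mm.
- The script's automatic hole finder found no holes in the last picture, so I confirmed the pins in the holes by eye. I relied on the flat height for the exact fit, because a seated plate can only shift about 1.5 mm.

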